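Check that a trolley brake lever stops short of its bar

ROBOT

A 6-joint arm with a two-finger parallel gripper is mounted at the origin on the work surface. World frame = base frame: x ahead of the robot, y to its left, z up, the work surface at z = 0. Lengths are in mm, angles in degrees, forces in N, time in s.
With the tool pointing down it reaches from about 300 to 850 mm from the base axis. Payload 4.2 kg.
Tool frame: the origin (TCP) lies midway between the tips of the shut fingers; the grasp point (between the pads) lies 19 mm behind it; x points along the fingers, y is the direction in which the jaws open and shut, and the axes are right-handed (so a half turn about x gives the same grasp; the last joint's range is limited). The gripper opens to 91 mm and grips with 3 to 60 N. Pads are 32 mm wide; open, the fingers measure 118 mm over their backs; the gripper's body (76 mm by 178 mm) begins 60 mm behind the grasp point.
Start: joints at [76.031, 18.312, 89.639, -0, 72.044, -1.146], TCP at [127.614, 560.676, 213.976] pointing down, gripper open.
Joint ranges: [-177.97, 177.97], [-48.28, 115.42], [12.27, 149.76], [-77.06, 257.06], [2.81, 150.46], [-146.56, 146.56]. Speed limits (degrees/s): [147.25, 147.25, 180, 180, 180, 180].

INTERFACE

Orientations are given as [roll, pitch, yaw] about the fixed x, y, z axes, in that order (R = Rz(yaw) Ry(pitch) Rx(roll)).
In Python, from workcell import * gives the robot as it stands.
- The arm moves only by the shell command python3 -m handwheel 'ROWS' [FORCE]. ROWS is a JSON object of lists of equal length, an entry for each row: "gripper": the closure, from 0 (fully open) to 1 (shut); "offset": the shift along the tool's x, y, z in mm, a list of three; "rot": the turn, a rotation vector about the tool's x, y, z in degrees, a list of three. A call has 1 to 5 rows; each row is the pose to reach, as a shift and turn from the pose commanded when the call began, along the tool's axes at that moment; what a row does not reach only later rows make up. A row lasts 1/12 s, in which the tool goes at most 41.7 mm and 7.16 degrees, less where a joint would pass 70% of its speed; a pose out of reach is approached as far as the arm can. A call with a gripper value outside its range is refused whole. The fingers move at their own pace and stop on an object; FORCE is the grip in N (left out, the last holds). Time passes only in rows, so rows that repeat a pose let the fingers close. It gives the time, the measured TCP pose, the force and the opening at its end, in the units of the state.
- state(): the state, without advancing time (a new reading comes with each control period).
- grab_frame(name): name is "side" or "top" or "wrist"; returns the picture (384x512x3 uint8, red, green, blue); there is no depth.
- camera_params(name): a dict with "fx", "fy", "cx", "cy" (pixels), "k1" (the pictures are not rectified: a ray, as slopes to the right and down, at radius r is drawn at 1 + k1 r^2 times it, then the intrinsics apply), "position" and "attitude" of the camera in the world; the wrist camera has in their place "hand_eye" (4x4, takes a point from camera to tool coordinates, whose origin is the TCP and whose axes are the tool frame's). Camera axes: x right, y up, looking along -z (the intrinsics and any distortion apply to the point x, -y, -z); pixel columns grow to the right and rows downward; lengths in mm; the calibration is good to about 2 mm. A picture is of the moment at which its call begins: read the wrist's pose just before it. camera_params takes no time and is no camera call.
- job_done(): hands the job in, once; it reports no verdict.
The state is a dict: "time_s": time; "qpos": joint angles; "qvel": joint speeds; "effort": joint torques, N m; "ee_pos": TCP position; "ee_rot": TCP orientation; "force": force on the tool from outside, world axes, zero at the start; "torque": the same for the moment, N m; "gripper_width": finger opening in mm.
Only numpy, scipy, OpenCV 4.12 (cv2) and the standard library are available. Lean on these libraries where they do the work, as an engineer would, in place of code of your own. Each camera call takes 0.05 s, during which the arm holds its last target.

TASK

The red brake lever on this bean trolley's push bar has just been fitted, and its stop must be checked. With the outside of the fingers and without gripping anything or reaching in between lever and bar, press the lever from its outer side in towards the bar until it comes up against its stop, let go so that it springs right back out, then press it gently in to its stop once more and finish while still holding it there, so that the gap to the bar can be gauged. Do not force the lever beyond its stop, keep off the bar and its clamp, and leave the tray, cup and jar where they are.

Things in the scene. Friction and masses are not known exactly. Their poses are not given: they have to be found in the camera images.
- bar: Level push bar, black rubber grip 30 mm in diameter, 400 mm long, fixed in a stand, centre line 160 mm above the table. Origin: on the centre line, midway along. y runs along the bar, z up, x is the level direction in which the lever is pressed (lever on the -x side, towards the robot). A dark clamp and fork at y = 86 to 120 mm carry the lever.
- lever_press (a point): The place to press, on the red lever's centre line, 115 mm from its pivot, 160 mm above the table; moves with the lever, a level straight rod 16 mm in diameter, 165 mm long, with a 22 mm ball end towards the bar's -y end. In the bar's frame: let go x = -74, y = -5 mm (lever 20 degrees out); at its stop x = -35, y = -12 mm, lever parallel to the bar, 10 mm clear of the grip.
- stand: Fixed bench stand; origin on the table under the bar's origin, same axes. Two clamp blocks 155 mm either side of the origin hold the bar (50 mm in x, tops 185 mm above the table, a screw head on each to 194 mm). The base plate, 14 mm thick, reaches 55 mm to the -x side; nothing else stands on that side below the lever.
- lever_pivot (a point): The lever's upright pivot axis at lever height, 160 mm above the table; fixed at x = -35, y = 103 mm in the bar's frame.
- brake_lever (a joint): Angle of the lever in rad: 0 fully out (let go), 0.35 against its stop. A spring returns it to 0; pressing at lever_press takes about 3 N to start it and about 8 N just short of the stop, where it stops hard.
- lever_liner (a point): Black rubber strip, 4 x 120 x 14 mm, fixed along the side of the lever that faces the bar, 45 to 165 mm from the pivot, its face 10 mm from the lever's centre line. The point: centre of that face, 105 mm from the pivot. Not to be touched: the lever is pressed on its other, outer side.
- tray: Shallow open stainless tray, 100 x 180 x 25 mm, loose on the table beyond the bar. Origin: centre of its underside.
- cup: White ceramic cup, 80 mm diameter, 70 mm high, loose on the table to the left (+y). Origin: centre of its underside.
- jar: Amber jar with black cap, 68 mm diameter, 110 mm high, loose on the table to the right (-y). Origin: centre of its underside.

How it is judged:
By the outcome, as a careful person would: the job done as asked, in the order asked, and still so for the second after the job is handed in, while the arm keeps its last pose, push and grip.
It also fails if it takes over 38 s, if anything falls off the work surface, if the arm or the gripper's body presses on something with over 40 N, if the wrist force passes 120 N, or if a joint passes its speed limit or range.

## Working session

There is one attempt and no reset: what is moved stays moved. The work goes in short steps, Python scripts to look and compute and a shell command to move; the robot and the scene stay as the last step left them, time stands still between calls to the robot, and variables do not carry over. Pictures are saved under pics/ and viewed, and the job is handed in when it is done.

```bash
ls; mkdir -p pics; python3 - <<'E'
from workcell import *
import cv2
s=state(); print(s)
for n in ("side","top","wrist"):
    p=camera_params(n); print(n,p)
    f=grab_frame(n); cv2.imwrite(f"pics/{n}0.png",f[:,:,::-1])
E
```

```text
pics
{'time_s': 0.0, 'qpos': array([ 7.60320807e+01,  1.83537537e+01,  8.97076470e+01,  1.35723774e-04,
        7.20455038e+01, -1.14552376e+00]), 'qvel': array([ 0.00573727, -0.07292455, -0.01479955, -0.04977412,  0.06806774,
       -0.00313509]), 'effort': array([ 1.64408684e-03, -4.12472606e+01, -2.31973672e+01,  7.30876601e-02,
        4.57056588e-02, -1.47915025e-04]), 'ee_pos': array([127.47770987, 560.15361602, 213.09071985]), 'ee_rot': array([ -91.214681  ,   89.89309548, -104.03711847]), 'force': array([ 0.91377693, -0.57192328, -0.08908938]), 'torque': array([ 0.01096472, -0.04050209,  0.04622326]), 'gripper_width': 91.15873363436418}
side {'fx': 450.2013754948874, 'fy': 450.2013754948874, 'cx': 255.68922066090042, 'cy': 188.73990019332146, 'k1': -0.09966919696749994, 'position': array([ 519.12663125, -804.32399701,  662.83350462]), 'attitude': array([58.26941194,  0.34458867, -5.60686274])}
top {'fx': 450.5831253377127, 'fy': 450.5831253377127, 'cx': 253.82356786177502, 'cy': 191.84698577688738, 'k1': -0.16886255942412481, 'position': array([ 476.29011309,   72.88416539, 1153.45086091]), 'attitude': array([  6.69260085,  -1.68241177, -91.66720848])}
wrist {'fx': 342.5199418052296, 'fy': 342.5199418052296, 'cx': 261.18430199257983, 'cy': 194.95221603332539, 'k1': -0.07776745491194272, 'hand_eye': array([[ 6.97182621e-04,  2.85799113e-01, -9.58289299e-01,
        -1.70813693e+02],
       [ 9.99999672e-01,  1.95377379e-04,  7.85797227e-04,
         1.26601420e+00],
       [ 4.11808202e-04, -9.58289533e-01, -2.85798883e-01,
        -8.09254998e+01],
       [ 0.00000000e+00,  0.00000000e+00,  0.00000000e+00,
         1.00000000e+00]])}
```

View pics/top0.png

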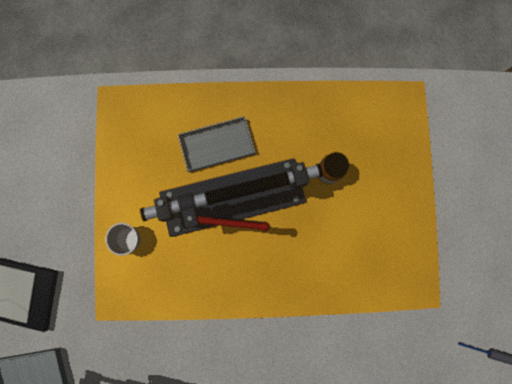

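View pics/side0.png

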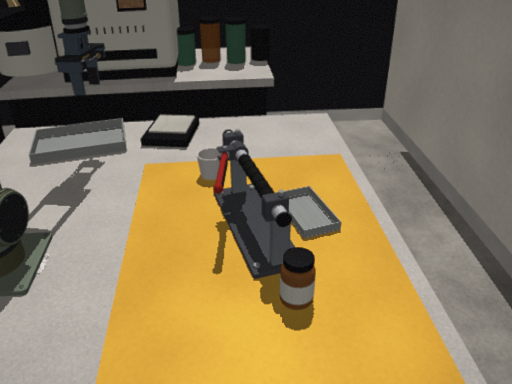

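View pics/wrist0.png

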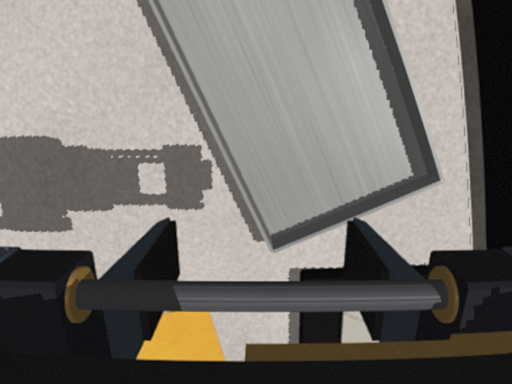

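The top view shows the bar running from about (143,214) to (320,171). The lever runs from about (190,218) to its ball end at (266,227). The cup is at (122,239), the jar at (335,165) and the tray at (220,145). I'll zoom in to measure.

```bash
cat > h.py <<'E'
import numpy as np, cv2
from scipy.spatial.transform import Rotation as Rn
from workcell import *
def campose(n):
    p=camera_params(n)
    if n=="wrist":
        s=state(); T=np.eye(4); T[:3,:3]=Rn.from_euler('xyz',s['ee_rot'],degrees=True).as_matrix(); T[:3,3]=s['ee_pos']
        M=T@np.array(p['hand_eye']); return p,M[:3,:3],M[:3,3]
    return p,Rn.from_euler('xyz',p['attitude'],degrees=True).as_matrix(),np.array(p['position'])
def proj(n,P,cp=None):
    p,R,t=cp or campose(n)
    c=(np.atleast_2d(P)-t)@R
    a=np.stack([c[:,0]/-c[:,2],-c[:,1]/-c[:,2]],1)
    r2=(a**2).sum(1,keepdims=True); a=a*(1+p['k1']*r2)
    return a*[p['fx'],p['fy']]+[p['cx'],p['cy']]
def back(n,uv,z,cp=None):
    p,R,t=cp or campose(n)
    d=(np.atleast_2d(uv)-[p['cx'],p['cy']])/[p['fx'],p['fy']]
    a=d.copy()
    for _ in range(20): a=d/(1+p['k1']*(a**2).sum(1,keepdims=True))
    v=np.stack([a[:,0],-a[:,1],-np.ones(len(a))],1)@R.T
    return t+v*((z-t[2])/v[:,2])[:,None]
E
python3 - <<'E'
from h import *
f=cv2.imread("pics/top0.png")
c=f[140:250,130:350]; cv2.imwrite("pics/top0z.png",cv2.resize(c,None,fx=3.6,fy=3.6,interpolation=cv2.INTER_CUBIC))
f=cv2.imread("pics/side0.png")
c=f[120:290,190:350]; cv2.imwrite("pics/side0z.png",cv2.resize(c,None,fx=3.5,fy=3.5,interpolation=cv2.INTER_CUBIC))
E
```

```text
(no output)
```

View pics/top0z.png

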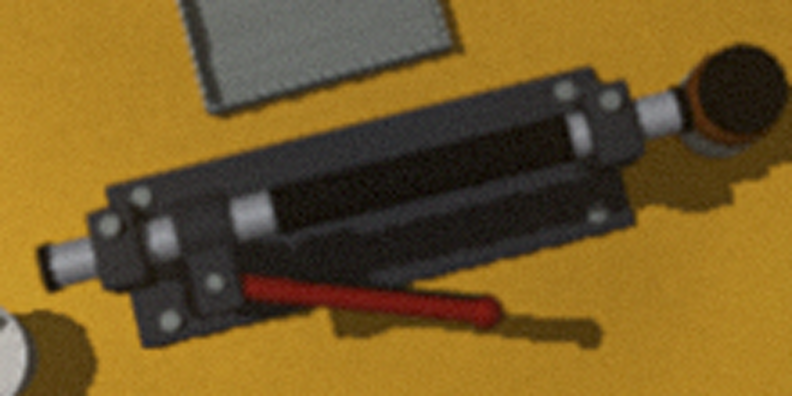

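View pics/side0z.png

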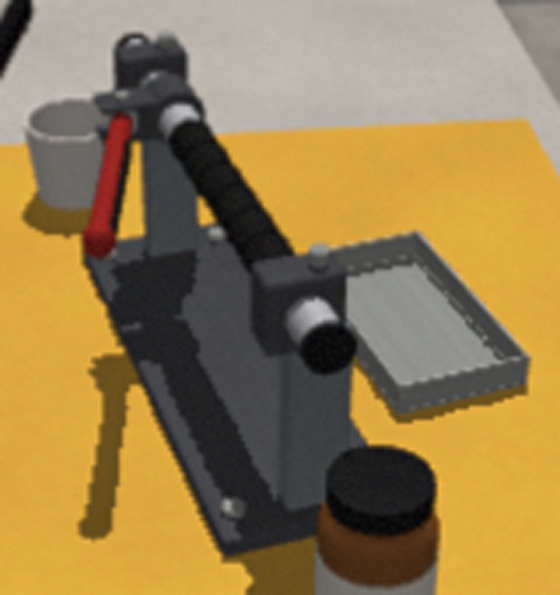

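```bash
python3 - <<'E'
from h import *
from scipy.optimize import least_squares
Z=lambda a:np.array(a,float)/3.6+[130,140]
obs=Z([(109,225),(609,99),(214,283),(486,312)])
bl=np.array([(0,155,192),(0,-155,192),(-35,103,172),(-91.4,-52,160)],float)
cp=campose("top")
def W(p): 
    c,s=np.cos(p[2]),np.sin(p[2]); 
    return np.c_[p[0]+c*bl[:,0]-s*bl[:,1],p[1]+s*bl[:,0]+c*bl[:,1],bl[:,2]]
r=least_squares(lambda p:(proj("top",W(p),cp)-obs).ravel(),[500,50,0.2])
print(r.x[:2],np.degrees(r.x[2]),r.fun.reshape(-1,2).round(2))
x,y,a=r.x
c,s=np.cos(a),np.sin(a); T=lambda X,Y:np.array([x+c*X-s*Y,y+s*X+c*Y])
for n,P in dict(rel=(-74,-5),stop=(-35,-12),piv=(-35,103),ball=(-91.4,-52)).items(): print(n,T(*P))
f=cv2.imread("pics/side0.png")
for P,z in [((-74,-5),160),((-35,-12),160),((-35,103),160),((-91.4,-52),160),((0,200),160),((0,-200),160),((0,155),194),((0,-155),194)]:
    q=proj("side",[*T(*P),z])[0]; print(P,q.round(1)); cv2.circle(f,tuple(int(round(v*8)) for v in q),8,(0,255,0),-1,shift=3)
c_=f[120:290,190:350]; cv2.imwrite("pics/side0f.png",cv2.resize(c_,None,fx=3.5,fy=3.5,interpolation=cv2.INTER_CUBIC))
b=back("top",[(122,239),(335,165)],70)
print(b)
# ball from each image triangulate check
E
```

```text
[598.501917    90.88256889] 13.016059478266016 [[ 0.46  3.16]
 [ 0.73  2.54]
 [-0.34 -2.59]
 [-0.87 -3.17]]
rel [527.52932163  69.34444673]
stop [567.10386271  71.30803985]
piv [541.20308518 183.35334196]
ball [521.16191543  19.63311866]
(-74, -5) [222.6 175.5]
(-35, -12) [240.2 174.1]
(-35, 103) [226.5 152. ]
(-91.4, -52) [220.4 187.2]
(0, 200) [229.5 134.3]
(0, -200) [286. 217.]
(0, 155) [233.9 129.1]
(0, -155) [278.  190.3]
[[ 496.18128854  358.73690112   70.        ]
 [ 664.03536435 -164.90630449   70.        ]]
```

View pics/side0f.png

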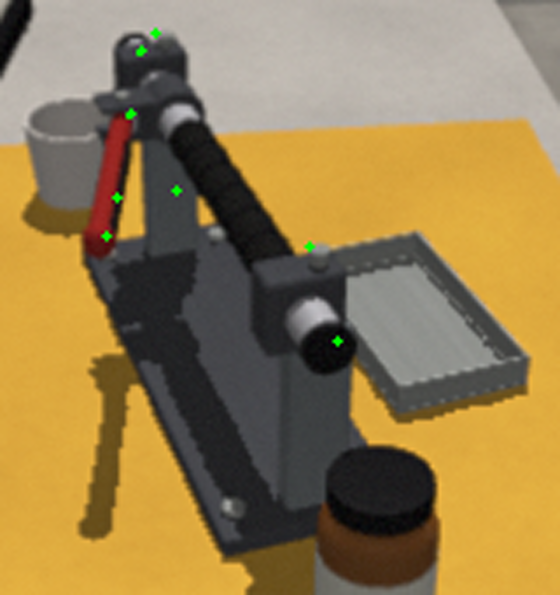

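```bash
python3 - <<'E'
from h import *
from scipy.optimize import least_squares
Zt=lambda a:np.array(a,float)/3.6+[130,140]
Zs=lambda a:np.array(a,float)/3.5+[190,120]
F=[("top",(47,267),(0,198,160)),("top",(486,312),(-91.4,-52,160)),("top",(214,283),(-35,103,174)),
("side",(329,348),(0,-200,160)),("side",(99,242),(-91.4,-52,160)),
("top",(119,250),(0,155,185)),("top",(614,122),(0,-155,185))]
cps={n:campose(n) for n in("top","side")}
def tf(p,b):
    c,s=np.cos(p[2]),np.sin(p[2]); return [p[0]+c*b[0]-s*b[1],p[1]+s*b[0]+c*b[1],b[2]]
def res(p): return np.ravel([proj(n,tf(p,b),cps[n])[0]-(Zt if n=="top" else Zs)(o) for n,o,b in F])
r=least_squares(res,[590,50,0.2],loss='soft_l1')
print(r.x[:2],np.degrees(r.x[2]));print(res(r.x).reshape(-1,2).round(2))
np.save("bar.npy",r.x)
for n,P in dict(rel=(-74,-5),stop=(-35,-12),piv=(-35,103),ball=(-91.4,-52)).items(): print(n,np.round(tf(r.x,(*P,160)),1))
for n,off,k,sl in(("top",(130,140),3.6,(slice(140,250),slice(130,350))),("side",(190,120),3.5,(slice(120,290),slice(190,350)))):
    f=cv2.imread(f"pics/{n}0.png")[sl]; f=cv2.resize(f,None,fx=k,fy=k,interpolation=cv2.INTER_CUBIC)
    def L(A,B,col):
        q=(proj(n,np.array([tf(r.x,A),tf(r.x,B)]))-off)*k
        cv2.line(f,*[tuple(int(v) for v in w) for w in q],col,1)
    L((0,200,160),(0,-200,160),(0,255,0)); L((-35,103,160),(-91.4,-52,160),(255,255,0))
    for X in(-25,25):
        for Y in (155,-155): L((X,Y-15,185),(X,Y+15,185),(255,0,255))
    L((-55,180,14),(-55,-180,14),(255,0,0))
    cv2.imwrite(f"pics/{n}0g.png",f)
E
```

```text
[592.49624241  88.71115266] 13.071076448813379
[[ 2.53  0.31]
 [ 0.23 -0.51]
 [ 0.62  0.13]
 [-0.84 -1.64]
 [-0.62 -1.24]
 [-0.72 -0.69]
 [ 0.   -0.7 ]]
rel [521.5  67.1 160. ]
stop [561.1  69.1 160. ]
piv [535.1 181.1 160. ]
ball [515.2  17.4 160. ]
```

View pics/top0g.png

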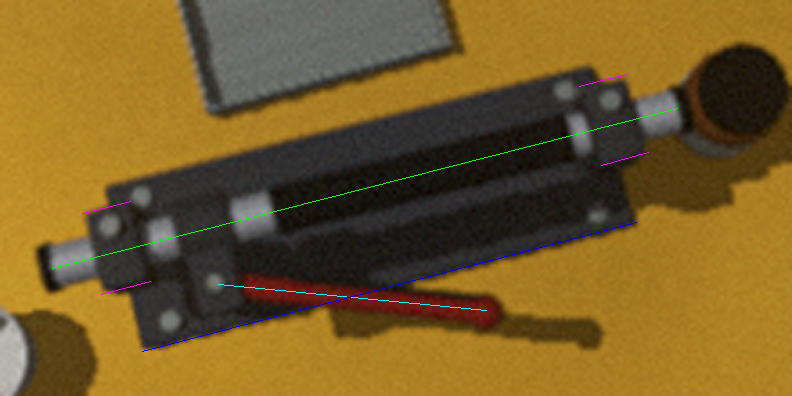

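View pics/side0g.png

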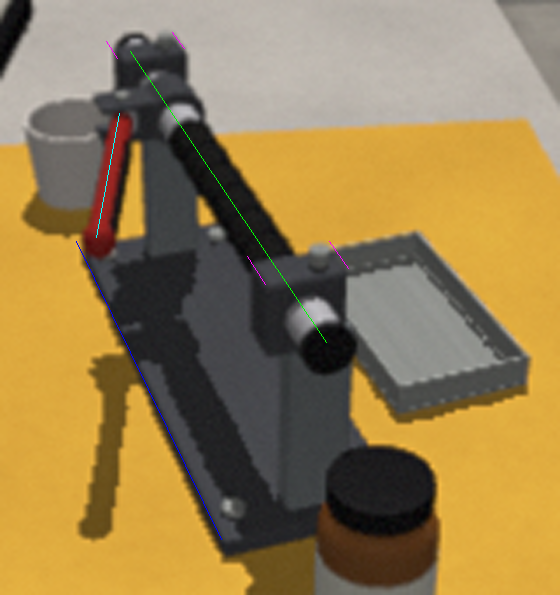

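```bash
cat >> h.py <<'E'
bar=np.load("bar.npy") if __import__('os').path.exists("bar.npy") else None
def tf(b):
    p=bar;c,s=np.cos(p[2]),np.sin(p[2]); return np.array([p[0]+c*b[0]-s*b[1],p[1]+s*b[0]+c*b[1],b[2]])
def inbar(w):
    p=bar;c,s=np.cos(p[2]),np.sin(p[2]); d=np.array(w)-[p[0],p[1],0]; return np.array([c*d[0]+s*d[1],-s*d[0]+c*d[1],d[2]])
def toolR(): return Rn.from_euler('xyz',state()['ee_rot'],degrees=True)
def goal(yaxis_sign): # tool x down, y = sign*bar x
    c,s=np.cos(bar[2]),np.sin(bar[2]); x=np.array([0,0,-1.]); y=yaxis_sign*np.array([c,s,0]); return Rn.from_matrix(np.c_[x,y,np.cross(x,y)])
def rep(b,sg):
    s=state();R=toolR();
    print("t",round(s['time_s'],2),"ee",s['ee_pos'].round(1),"bar",inbar(s['ee_pos']).round(1),"F",s['force'].round(1),"w",round(s['gripper_width'],1),"q",s['qpos'].round(0))
    print("off",(R.inv().apply(tf(b)-s['ee_pos'])).round(1),"rot",np.degrees((R.inv()*goal(sg)).as_rotvec()).round(2))
E
python3 - <<'E'
from h import *
R=toolR(); print(R.as_matrix().round(2))
for sg in(1,-1): rep((-135,0,141),sg)
E
```

```text
[[-0.    0.22  0.98]
 [-0.    0.98 -0.22]
 [-1.   -0.   -0.  ]]
t 0.15 ee [127.5 560.3 213.3] bar [-346.3  564.5  213.3] F [-0.1 -0.4  0.8] w 91.1 q [76. 18. 90. -0. 72. -1.]
off [  72.9 -415.5  436.6] rot [6.41e+01 4.00e-02 7.00e-02]
t 0.15 ee [127.5 560.3 213.3] bar [-346.3  564.5  213.3] F [-0.1 -0.4  0.8] w 91.1 q [76. 18. 90. -0. 72. -1.]
off [  72.9 -415.5  436.6] rot [-1.159e+02 -8.000e-02  5.000e-02]
```

```bash
python3 -m handwheel '{"gripper":[1,1,1,1,1],"offset":[[0,-27,29],[0,-54,58],[0,-81,87],[0,-108,116],[0,-135,145]],"rot":[[4.5,0,0],[9,0,0],[13.5,0,0],[18,0,0],[22.5,0,0]]}' 30; python3 - <<'E'
from h import *
rep((-135,0,141),1)
E
```

```text
time_s: 0.57
ee_pos: [239.5, 395.1, 213.7]
ee_rot: [-66.8, 90.0, -102.3]
force: [1.1, -0.4, 0.8]
gripper_width: 60.9
t 0.57 ee [239.5 395.1 213.7] bar [-274.6  378.3  213.7] F [ 1.1 -0.4  0.8] w 60.9 q [ 57.   8. 103.  -0.  68.   3.]
off [  72.8 -145.7  376. ] rot [4.143e+01 2.000e-02 2.000e-02]
```

```bash
python3 -m handwheel '{"gripper":[1,1,1,1,1],"offset":[[0,-14,37],[0,-28,74],[0,-42,111],[0,-56,148],[0,-70,185]],"rot":[[4.2,0,0],[8.4,0,0],[12.6,0,0],[16.8,0,0],[21,0,0]]}'; python3 - <<'E'
from h import *
rep((-135,0,141),1)
E
```

```text
time_s: 0.98
ee_pos: [350.0, 231.0, 214.0]
ee_rot: [105.1, 90.0, 48.6]
force: [1.8, -0.2, -0.1]
gripper_width: 27.4
t 0.98 ee [350. 231. 214.] bar [-204.1  193.4  214. ] F [ 1.8 -0.2 -0.1] w 27.4 q [ 32.   4. 108.   0.  68.  -2.]
off [ 73.   -2.8 205.4] rot [ 2.041e+01 -1.000e-02 -2.000e-02]
```

```bash
python3 -m handwheel '{"gripper":[1,1,1,1,1],"offset":[[0,0,36],[0,0,72],[0,0,108],[0,0,144],[0,0,175]],"rot":[[4.2,0,0],[8.4,0,0],[12.6,0,0],[16.8,0,0],[20,0,0]]}'; python3 - <<'E'
from h import *
rep((-135,0,141),1)
E
```

```text
time_s: 1.4
ee_pos: [447.3, 85.0, 213.9]
ee_rot: [35.9, 90.0, -40.6]
force: [-0.1, -0.1, 0.0]
gripper_width: 0.3
t 1.4 ee [447.3  85.  213.9] bar [-142.2   29.2  213.9] F [-0.1 -0.1  0. ] w 0.3 q [  9.   7. 104.  -0.  68.  -4.]
off [72.9  7.  29.3] rot [ 0.36  0.01 -0.01]
```

```bash
python3 -m handwheel '{"gripper":[1,1],"offset":[[0,0,0],[0,0,0]],"rot":[[0,0,0],[0,0,0]]}'; python3 - <<'E'
from h import *
rep((-135,0,141),1)
for n in("top","wrist"):
    f=grab_frame(n); cv2.imwrite(f"pics/{n}1.png",f[:,:,::-1])
rep((-135,0,141),1)
E
```

```text
time_s: 1.57
ee_pos: [446.8, 86.1, 213.6]
ee_rot: [-115.4, 89.9, 168.1]
force: [-0.1, 1.0, 0.1]
gripper_width: 0.6
t 1.57 ee [446.8  86.1 213.6] bar [-142.5   30.4  213.6] F [-0.1  1.   0.1] w 0.6 q [  9.   7. 104.   0.  68.  -4.]
off [72.5  7.3 30.4] rot [ 0.44 -0.03  0.05]
t 1.67 ee [445.9  87.5 213.6] bar [-143.    32.   213.6] F [0.3 0.6 0. ] w 0.6 q [ 10.   7. 104.   0.  68.  -4.]
off [72.6  7.8 32.1] rot [ 0.63 -0.04  0.06]
```

View pics/top1.png

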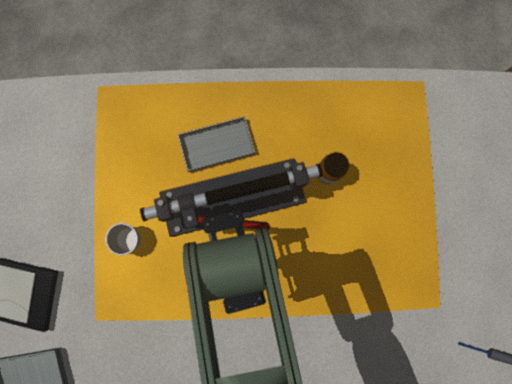

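View pics/wrist1.png

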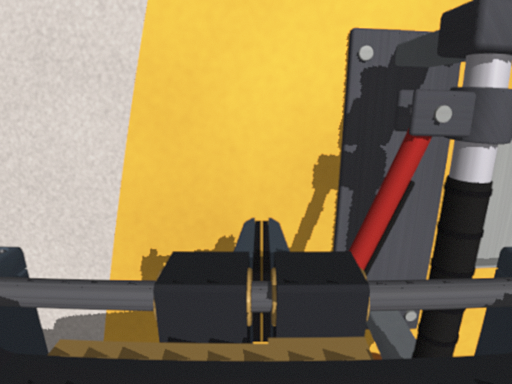

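The wrist view shows the shut fingers at about (260,250). They are clear of the red lever, (360,260) to (425,140), on its outer side. The top view shows nothing moved. Next I go down to pressing height.

```bash
python3 -m handwheel '{"gripper":[1,1,1,1,1],"offset":[[20,3,10],[44,6,20],[60,7,28],[69,8,31],[69,8,31]],"rot":[[0,0,0],[0.3,0,0],[0.5,0,0],[0.5,0,0],[0.5,0,0]]}'; python3 - <<'E'
from h import *
rep((-135,0,144),1)
for n in("side","wrist"):
    f=grab_frame(n); cv2.imwrite(f"pics/{n}2.png",f[:,:,::-1])
rep((-135,0,144),1)
f=cv2.imread("pics/side2.png"); cv2.imwrite("pics/side2z.png",cv2.resize(f[90:260,150:350],None,fx=3.5,fy=3.5,interpolation=cv2.INTER_CUBIC))
E
```

```text
time_s: 2.08
ee_pos: [460.0, 59.5, 143.3]
ee_rot: [-101.1, 89.8, -177.9]
force: [0.1, -0.4, -0.4]
gripper_width: 0.2
t 2.08 ee [460.   59.5 143.3] bar [-135.6    1.5  143.3] F [ 0.1 -0.4 -0.4] w 0.2 q [  6.  12. 110.   0.  59.  -7.]
off [-0.7  0.6  1.5] rot [ 0.18 -0.05  0.23]
t 2.18 ee [461.6  59.9 145.4] bar [-134.     1.5  145.4] F [-0.3  0.4 -0. ] w 0.5 q [  6.  12. 109.   0.  59.  -7.]
off [ 1.4 -1.   1.5] rot [ 0.18 -0.02 -0.03]
```

View pics/side2z.png

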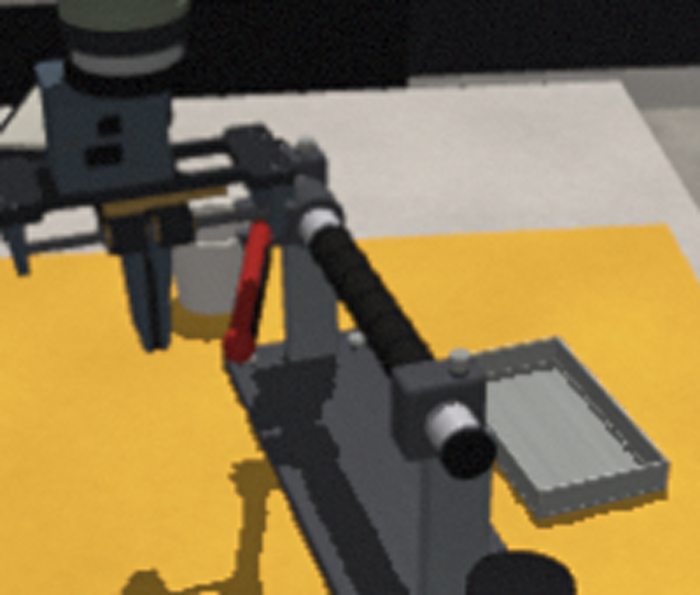

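View pics/wrist2.png

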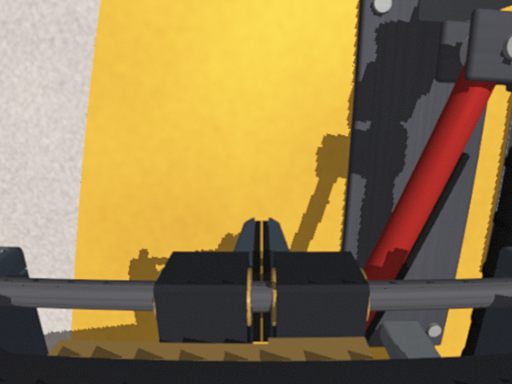

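```bash
python3 - <<'E'
from h import *
s=state();R=toolR()
for lab,y in(("L",-86),("R",86),("C",0)):
  for zz in(-16,16):
    for xb in(0,-60,-70,-79,-90,-110):
        P=s['ee_pos']+R.apply([xb,y,zz]); q=proj("side",P)[0]; print(lab,zz,xb,((q-[150,90])*3.5).round(0),end=' ')
    print()
E
```

```text
L -16 0 [ 13. 343.] L -16 -60 [  1. 260.] L -16 -70 [ -1. 245.] L -16 -79 [ -3. 232.] L -16 -90 [ -5. 216.] L -16 -110 [-10. 186.] 
L 16 0 [ 20. 369.] L 16 -60 [  8. 284.] L 16 -70 [  6. 269.] L 16 -79 [  4. 256.] L 16 -90 [  2. 239.] L 16 -110 [ -3. 209.] 
R -16 0 [275. 298.] R -16 -60 [272. 216.] R -16 -70 [271. 202.] R -16 -79 [270. 189.] R -16 -90 [270. 174.] R -16 -110 [269. 144.] 
R 16 0 [289. 321.] R 16 -60 [286. 238.] R 16 -70 [285. 224.] R 16 -79 [285. 211.] R 16 -90 [284. 195.] R 16 -110 [283. 165.] 
C -16 0 [147. 320.] C -16 -60 [139. 237.] C -16 -70 [138. 223.] C -16 -79 [136. 210.] C -16 -90 [135. 194.] C -16 -110 [132. 165.] 
C 16 0 [157. 345.] C 16 -60 [150. 261.] C 16 -70 [148. 246.] C 16 -79 [147. 233.] C 16 -90 [146. 216.] C 16 -110 [143. 186.]
```

```bash
python3 -m handwheel '{"gripper":[1,1,1,1,1],"offset":[[0,8,1],[0,16,1],[0,22,1],[0,26,1],[0,28,1]],"rot":[[0,0,0],[0,0,0],[0,0,0],[0,0,0],[0,0,0]]}'; python3 - <<'E'
from h import *
rep((-56,0,144),1)
E
python3 -m handwheel '{"gripper":[1,1,1,1,1],"offset":[[0,2,0],[0,4,0],[0,6,0],[0,8,0],[0,10,0]],"rot":[[0,0,0],[0,0,0],[0,0,0],[0,0,0],[0,0,0]]}'; python3 - <<'E'
from h import *
rep((-56,0,144),1)
E
```

```text
time_s: 2.6
ee_pos: [490.3, 64.7, 145.2]
ee_rot: [91.9, 89.9, 15.0]
force: [-0.2, 0.4, 0.2]
gripper_width: 0.5
t 2.6 ee [490.3  64.7 145.2] bar [-105.    -0.3  145.2] F [-0.2  0.4  0.2] w 0.5 q [  6.  14. 106.   0.  60.  -7.]
off [ 1.3 49.  -0.2] rot [ 0.12 -0.   -0.06]
time_s: 3.02
ee_pos: [498.4, 66.4, 144.8]
ee_rot: [-87.3, 89.9, -164.1]
force: [-3.5, -2.0, 0.6]
gripper_width: 0.3
t 3.02 ee [498.4  66.4 144.8] bar [-96.7  -0.5 144.8] F [-3.5 -2.   0.6] w 0.3 q [  6.  15. 105.  -0.  60.  -7.]
off [ 0.8 40.7 -0.4] rot [0.1  0.   0.09]
```

```bash
python3 -m handwheel '{"gripper":[1,1,1,1,1],"offset":[[0,5,0],[0,10,0],[0,15,0],[0,20,0],[0,25,0]],"rot":[[0,0,0],[0,0,0],[0,0,0],[0,0,0],[0,0,0]]}'; python3 -m handwheel '{"gripper":[1,1,1,1,1],"offset":[[0,2,0],[0,4,0],[0,6,0],[0,8,0],[0,9,0]],"rot":[[0,0,0],[0,0,0],[0,0,0],[0,0,0],[0,0,0]]}'; python3 - <<'E'
from h import *
rep((-53,0,144),1)
for n in("wrist","side"):
    f=grab_frame(n); cv2.imwrite(f"pics/{n}3.png",f[:,:,::-1])
f=cv2.imread("pics/side3.png"); cv2.imwrite("pics/side3z.png",cv2.resize(f[90:260,150:350],None,fx=3.5,fy=3.5,interpolation=cv2.INTER_CUBIC))
E
```

```text
time_s: 3.43
ee_pos: [521.8, 71.3, 144.2]
ee_rot: [-77.0, 89.7, -153.8]
force: [-5.0, -5.5, 0.2]
gripper_width: 0.6
time_s: 3.85
ee_pos: [530.1, 72.7, 144.0]
ee_rot: [-72.6, 89.6, -149.4]
force: [-6.6, -6.4, 0.3]
gripper_width: 0.7
t 3.85 ee [530.1  72.7 144. ] bar [-64.4  -1.5 144. ] F [-6.6 -6.4  0.3] w 0.7 q [  7.  18. 101.  -0.  62.  -6.]
off [-0.  11.4 -1.4] rot [0.12 0.11 0.36]
```

View pics/side3z.png

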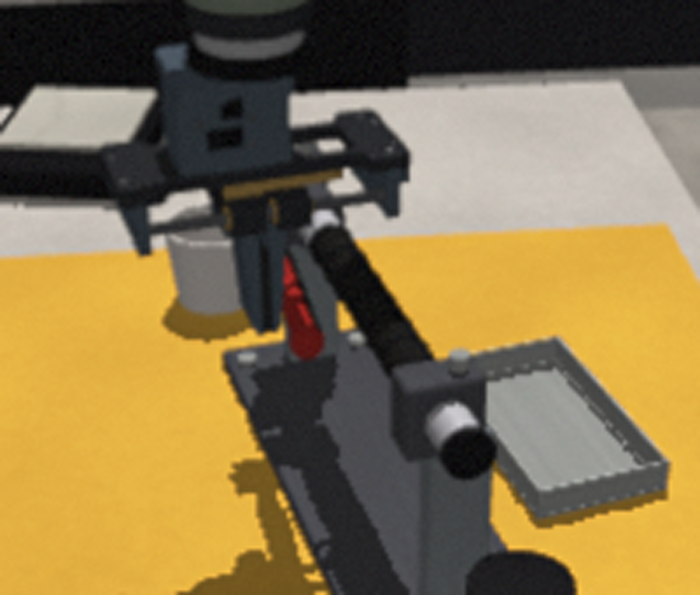

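View pics/wrist3.png

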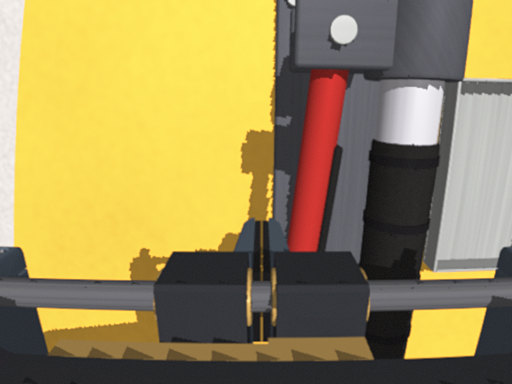

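```bash
python3 -m handwheel '{"gripper":[1,1,1,1,1],"offset":[[0,1.2,0.5],[0,2.4,1],[0,3.6,1.5],[0,4.8,2],[0,6,2]],"rot":[[0,0,0],[0,0,0],[0,0,0],[0,0,0],[0,0,0]]}'; python3 - <<'E'
from h import *
rep((-53,0,144),1)
E
python3 -m handwheel '{"gripper":[1,1,1],"offset":[[0,1,0],[0,2,0],[0,2,0]],"rot":[[0,0,0],[0,0,0],[0,0,0]]}'; python3 - <<'E'
from h import *
rep((-53,0,144),1)
E
```

```text
time_s: 4.37
ee_pos: [536.0, 73.0, 144.0]
ee_rot: [-90.5, 89.6, -167.3]
force: [-7.2, -4.3, 1.3]
gripper_width: 0.6
t 4.37 ee [536.  73. 144.] bar [-58.6  -2.5 144. ] F [-7.2 -4.3  1.3] w 0.6 q [  7.  19. 100.  -0.  62.  -7.]
off [ 0.   5.6 -2.5] rot [ 0.09 -0.    0.38]
time_s: 4.62
ee_pos: [538.0, 73.3, 144.1]
ee_rot: [-85.4, 89.6, -162.2]
force: [-6.6, -4.1, 1.2]
gripper_width: 0.0
t 4.62 ee [538.   73.3 144.1] bar [-56.5  -2.7 144.1] F [-6.6 -4.1  1.2] w 0.0 q [  7.  19. 100.  -0.  62.  -7.]
off [ 0.1  3.6 -2.7] rot [0.1  0.03 0.37]
```

```bash
python3 -m handwheel '{"gripper":[1,1,1],"offset":[[0,0.7,0],[0,1.4,0],[0,1.5,0]],"rot":[[0,0,0],[0,0,0],[0,0,0]]}'; python3 - <<'E'
from h import *
rep((-53,0,144),1)
E
python3 -m handwheel '{"gripper":[1,1],"offset":[[0,0.6,0],[0,0.7,0]],"rot":[[0,0,0],[0,0,0]]}'; python3 - <<'E'
from h import *
rep((-53,0,144),1)
f=grab_frame("wrist"); cv2.imwrite("pics/wrist4.png",f[:,:,::-1])
f=grab_frame("side")[:,:,::-1]; cv2.imwrite("pics/side4z.png",cv2.resize(f[90:260,150:350],None,fx=3.5,fy=3.5,interpolation=cv2.INTER_CUBIC))
E
```

```text
time_s: 4.87
ee_pos: [539.3, 73.4, 144.1]
ee_rot: [-83.5, 89.6, -160.3]
force: [-6.2, -4.5, 3.1]
gripper_width: 0.3
t 4.87 ee [539.3  73.4 144.1] bar [-55.3  -2.8 144.1] F [-6.2 -4.5  3.1] w 0.3 q [  7.  19. 100.  -0.  62.  -7.]
off [ 0.   2.3 -2.8] rot [0.11 0.05 0.4 ]
time_s: 5.03
ee_pos: [539.9, 73.5, 144.1]
ee_rot: [-82.8, 89.6, -159.6]
force: [-7.8, -4.4, 1.0]
gripper_width: 0.2
t 5.03 ee [539.9  73.5 144.1] bar [-54.6  -2.9 144.1] F [-7.8 -4.4  1. ] w 0.2 q [ 7. 19. 99. -0. 62. -7.]
off [ 0.   1.6 -2.9] rot [0.11 0.05 0.4 ]
```

View pics/wrist4.png

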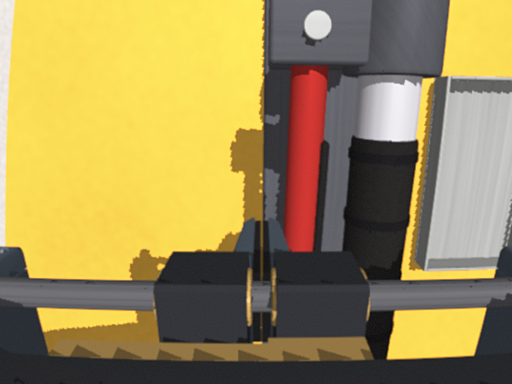

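The wrist view shows the lever at (300,160) almost parallel to the bar, with the liner gap to the grip still visible. I continue in small steps and watch the force along the press direction.

```bash
cat >> h.py <<'E'
def fb():
    s=state(); c,q=np.cos(bar[2]),np.sin(bar[2]); F=s['force']; p=inbar(s['ee_pos'])
    print("t",round(s['time_s'],2),"bar",p.round(2),"Fbar",round(c*F[0]+q*F[1],1),round(-q*F[0]+c*F[1],1),round(F[2],1),"w",round(s['gripper_width'],1))
E
for i in 1; do python3 -m handwheel '{"gripper":[1,1],"offset":[[0,0.6,0],[0,0.7,0]],"rot":[[0,0,0],[0,0,0]]}' >/dev/null; python3 -c "from h import *;fb()"; done
python3 -m handwheel '{"gripper":[1,1],"offset":[[0,0.6,0],[0,0.7,0]],"rot":[[0,0,0],[0,0,0]]}' >/dev/null; python3 -c "from h import *;fb()"
```

```text
t 5.3 bar [-54.    -2.96 144.04] Fbar -8.0 -2.6 1.7 w 0.6
t 5.47 bar [-53.35  -3.04 144.07] Fbar -8.6 -3.4 0.9 w 0.6
```

```bash
python3 -m handwheel '{"gripper":[1,1],"offset":[[0,0.6,0],[0,0.7,0]],"rot":[[0,0,0],[0,0,0]]}' >/dev/null; python3 -c "from h import *;fb()"
```

```text
t 5.63 bar [-52.73  -3.09 144.08] Fbar -8.7 -3.8 1.7 w 0.7
```

```bash
python3 -m handwheel '{"gripper":[1,1],"offset":[[0,0.6,0],[0,0.7,0]],"rot":[[0,0,0],[0,0,0]]}' >/dev/null; python3 -c "from h import *;fb()"
python3 -m handwheel '{"gripper":[1,1],"offset":[[0,0.5,0],[0,0.5,0]],"rot":[[0,0,0],[0,0,0]]}' >/dev/null; python3 -c "from h import *;fb()"
```

```text
t 5.8 bar [-52.63  -3.11 144.06] Fbar -9.9 -3.1 2.0 w 0.1
t 5.97 bar [-52.6   -3.11 144.04] Fbar -12.4 -3.3 3.3 w 0.5
```

The position has stalled at -52.6 mm while the force rises to 12 N, so the lever is on its stop. I'll check it by eye.

```bash
python3 - <<'E'
from h import *
f=grab_frame("wrist"); cv2.imwrite("pics/wrist5.png",f[:,:,::-1])
f=grab_frame("side")[:,:,::-1]; cv2.imwrite("pics/side5z.png",cv2.resize(f[90:260,150:350],None,fx=3.5,fy=3.5,interpolation=cv2.INTER_CUBIC))
fb()
E
```

```text
t 6.07 bar [-52.59  -3.1  144.06] Fbar -11.5 -3.5 3.7 w 0.1
```

View pics/wrist5.png

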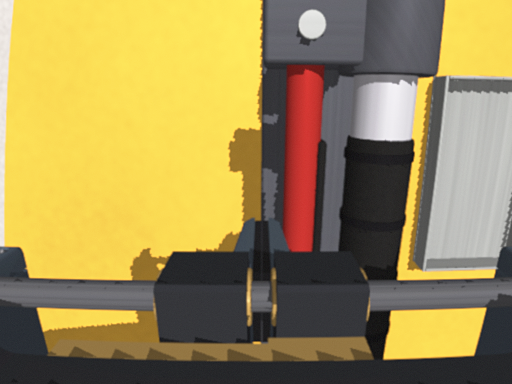

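View pics/side5z.png

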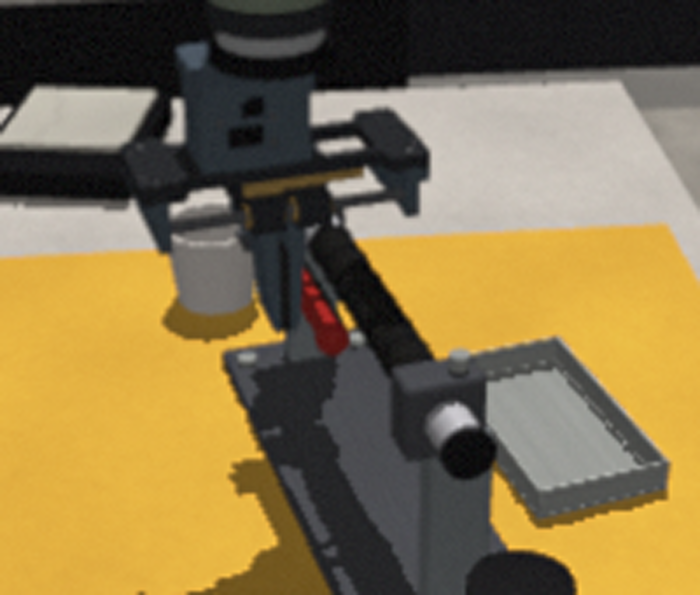

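The lever, red at (303,160), is parallel to the bar, and a clear gap to the grip shows in both views. Now I let go by backing straight out.

```bash
python3 -m handwheel '{"gripper":[1,1,1,1,1],"offset":[[0,-12,0],[0,-26,-1],[0,-40,-2],[0,-54,-3],[0,-68,-3]],"rot":[[0,0,0],[0,0,0],[0,0,0],[0,0,0],[0,0,0]]}' >/dev/null;  python3 -m handwheel '{"gripper":[1,1,1,1,1],"offset":[[0,-5,0],[0,-5,0],[0,-5,0],[0,-5,0],[0,-5,0]],"rot":[[0,0,0],[0,0,0],[0,0,0],[0,0,0],[0,0,0]]}' >/dev/null;python3 - <<'E'
from h import *
fb()
f=grab_frame("wrist"); cv2.imwrite("pics/wrist6.png",f[:,:,::-1])
f=grab_frame("side")[:,:,::-1]; cv2.imwrite("pics/side6.png",f);cv2.imwrite("pics/side6z.png",cv2.resize(f[90:260,150:350],None,fx=3.5,fy=3.5,interpolation=cv2.INTER_CUBIC))
g=cv2.imread("pics/side0.png")
def red(i): 
    m=(i[:,:,2].astype(int)>2.5*i[:,:,1])&(i[:,:,2]>90); m[:,:205]=0; m[:,245:]=0; m[200:]=0; y,x=np.nonzero(m); b=np.argsort(y)[-15:]; return len(x),x.mean(),y.mean(),x[b].mean(),y[b].mean()
print(red(g),red(f)); fb()
E
```

```text
t 6.9 bar [-120.57    0.57  145.  ] Fbar 0.3 0.9 -0.7 w -0.0
(198, np.float64(220.45959595959596), np.float64(171.8181818181818), np.float64(217.86666666666667), np.float64(187.66666666666666)) (169, np.float64(220.62721893491124), np.float64(170.69230769230768), np.float64(217.4), np.float64(187.8))
t 7.0 bar [-121.01    0.59  144.85] Fbar -0.0 0.7 0.7 w 0.7
```

View pics/side6z.png

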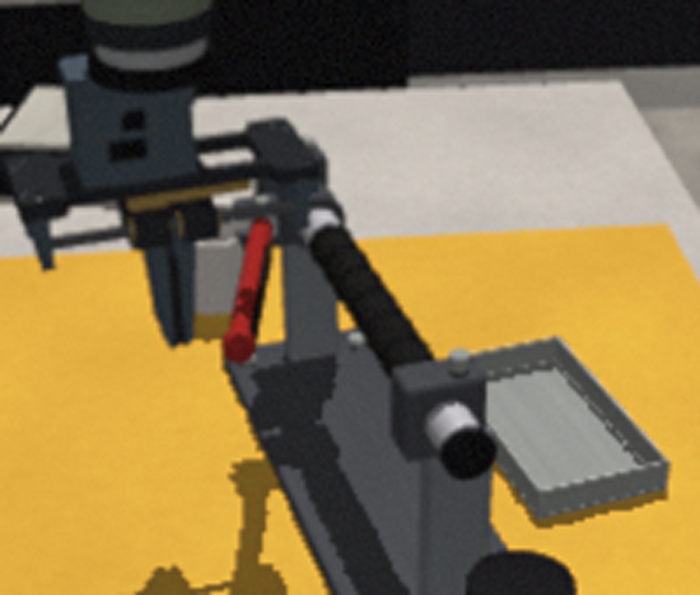

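View pics/wrist6.png

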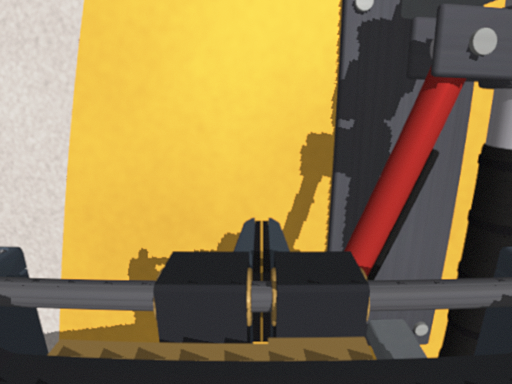

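The lever has sprung fully back. Its ball end is at (217.4,187.8) px against (217.9,187.7) before, the tool force is zero and the fingers are clear of it. Now the second, gentle press.

```bash
python3 -m handwheel '{"gripper":[1,1,1,1,1],"offset":[[0,6,0],[0,12,0],[0,17,0],[0,20,0],[0,23,0]],"rot":[[0,0,0],[0,0,0],[0,0,0],[0,0,0],[0,0,0]]}' >/dev/null;  python3 -m handwheel '{"gripper":[1,1,1,1,1],"offset":[[0,4,0.3],[0,8,0.6],[0,12,0.9],[0,16,1.2],[0,20,1.5]],"rot":[[0,0,0],[0,0,0],[0,0,0],[0,0,0],[0,0,0]]}' >/dev/null;python3 -c "from h import *;fb()"
python3 -m handwheel '{"gripper":[1,1,1,1,1],"offset":[[0,4,0.3],[0,8,0.6],[0,12,0.9],[0,16,1.2],[0,19,1.5]],"rot":[[0,0,0],[0,0,0],[0,0,0],[0,0,0],[0,0,0]]}' >/dev/null;python3 -c "from h import *;fb()"
python3 -m handwheel '{"gripper":[1,1,1,1,1],"offset":[[0,1.2,0],[0,2.4,0],[0,3.6,0],[0,4.8,0],[0,5,0]],"rot":[[0,0,0],[0,0,0],[0,0,0],[0,0,0],[0,0,0]]}' >/dev/null;python3 -c "from h import *;fb()"
```

```text
t 7.83 bar [-80.13  -1.29 144.38] Fbar -6.4 -3.3 0.2 w 0.3
t 8.25 bar [-61.9   -3.55 144.15] Fbar -7.8 -5.5 1.6 w 0.6
t 8.67 bar [-57.27  -3.97 144.12] Fbar -7.2 -5.9 1.6 w 0.4
```

```bash
python3 -m handwheel '{"gripper":[1,1,1,1],"offset":[[0,1,0],[0,2,0],[0,3,0],[0,3.2,0]],"rot":[[0,0,0],[0,0,0],[0,0,0],[0,0,0]]}' >/dev/null;python3 -c "from h import *;fb()"
python3 -m handwheel '{"gripper":[1,1],"offset":[[0,0.6,0],[0,0.7,0]],"rot":[[0,0,0],[0,0,0]]}' >/dev/null; python3 -c "from h import *;fb()"
python3 -m handwheel '{"gripper":[1,1],"offset":[[0,0.5,0],[0,0.5,0]],"rot":[[0,0,0],[0,0,0]]}' >/dev/null; python3 -c "from h import *;fb()"
```

```text
t 9.0 bar [-54.27  -4.25 144.12] Fbar -7.4 -7.2 1.6 w 0.6
t 9.17 bar [-53.69  -4.31 144.08] Fbar -8.8 -6.8 1.2 w 0.6
t 9.33 bar [-53.23  -4.32 144.1 ] Fbar -8.3 -7.1 1.1 w 0.3
```

```bash
python3 -m handwheel '{"gripper":[1,1],"offset":[[0,0.5,0.5],[0,0.6,0.7]],"rot":[[0,0,0],[0,0,0]]}' >/dev/null; python3 -c "from h import *;fb()"
python3 -m handwheel '{"gripper":[1,1],"offset":[[0,0.5,0],[0,0.5,0]],"rot":[[0,0,0],[0,0,0]]}' >/dev/null; python3 -c "from h import *;fb()"
```

```text
t 9.5 bar [-52.7   -4.4  144.11] Fbar -8.3 -4.1 1.8 w 0.4
t 9.67 bar [-52.66  -4.4  144.1 ] Fbar -8.7 -5.6 1.8 w 0.3
```

```bash
python3 -m handwheel '{"gripper":[1,1],"offset":[[0,0.4,0],[0,0.4,0]],"rot":[[0,0,0],[0,0,0]]}' >/dev/null; python3 -c "from h import *;fb()"
python3 -m handwheel '{"gripper":[1,1],"offset":[[0,0.4,0],[0,0.4,0]],"rot":[[0,0,0],[0,0,0]]}' >/dev/null; python3 -c "from h import *;fb()"
```

```text
t 9.83 bar [-52.63  -4.4  144.1 ] Fbar -11.2 -4.6 2.3 w 0.2
t 10.0 bar [-52.6   -4.38 144.09] Fbar -10.8 -5.3 3.5 w 0.4
```

```bash
python3 -m handwheel '{"gripper":[1,1,1,1,1],"offset":[[0,0.2,0],[0,0.2,0],[0,0.2,0],[0,0.2,0],[0,0.2,0]],"rot":[[0,0,0],[0,0,0],[0,0,0],[0,0,0],[0,0,0]]}' >/dev/null; python3 - <<'E'
from h import *
fb()
f=grab_frame("wrist"); cv2.imwrite("pics/wrist7.png",f[:,:,::-1])
f=grab_frame("side"); cv2.imwrite("pics/side7.png",f[:,:,::-1])
f=grab_frame("top"); cv2.imwrite("pics/top7.png",f[:,:,::-1])
fb()
a,b=cv2.imread("pics/wrist5.png"),cv2.imread("pics/wrist7.png")
cv2.imwrite("pics/cmp7.png",np.hstack([cv2.resize(a[:260,230:450],None,fx=1.8,fy=1.8),cv2.resize(b[:260,230:450],None,fx=1.8,fy=1.8)]))
cv2.imwrite("pics/st7.png",np.hstack([cv2.resize(cv2.imread("pics/side7.png"),None,fx=.75,fy=.75),cv2.resize(cv2.imread("pics/top7.png"),None,fx=.75,fy=.75)]))
E
```

```text
t 10.42 bar [-52.57  -4.38 144.09] Fbar -11.8 -4.9 3.8 w 0.5
t 10.57 bar [-52.62  -4.42 144.08] Fbar -10.6 -4.9 4.1 w 0.1
```

View pics/cmp7.png

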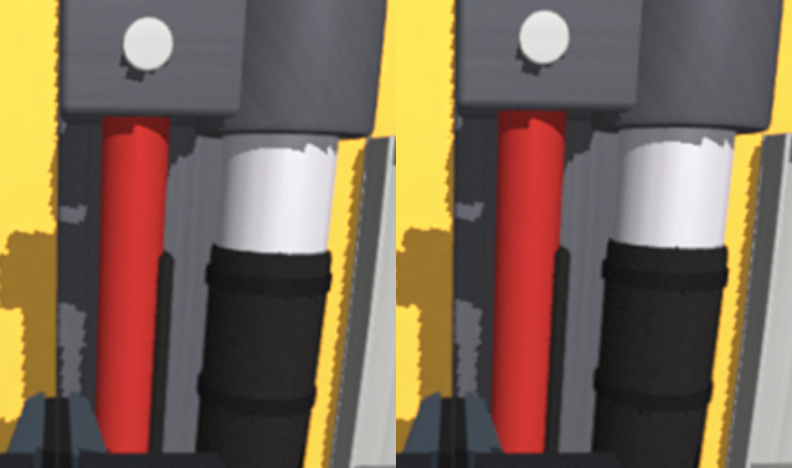

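View pics/st7.png

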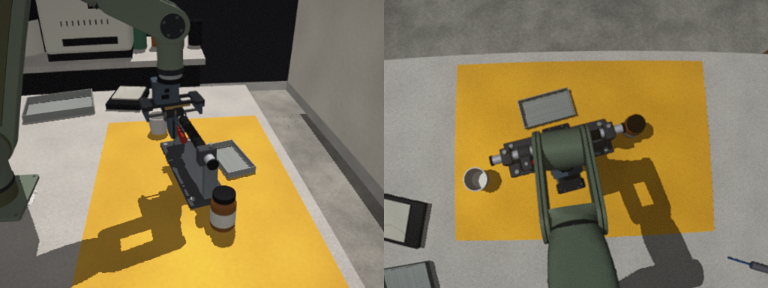

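The second press (right) matches the first (left). The lever is parallel to the bar, the fingers touch only its outer side, and the grip is clear. The tray, cup and jar have not moved. The push holds steady at about 11 N, so I'm handing in.

```bash
python3 -c "
from h import *
print(job_done()); fb()"
```

```text
the job is handed in; nothing more can be done
None
the job is handed in; nothing more can be done
```

The job is handed in at about 10.6 s of the 38 s allowed. The lever was pressed to its stop, let go and pressed to its stop again, and it is still held there.

- **First press:** I used the back of the shut fingers on the lever's outer side. The tool stalled at x = -52.6 mm in the bar's frame while the push rose from about 8 to 12 N. The wrist picture showed the lever parallel to the bar.
- **Release:** The fingers backed well clear and the tool force fell to zero. The ball end came back to within 0.5 px of where it started in the side view.
- **Second press:** The tool stalled at the same x = -52.6 mm, now with a steady push of about 11 N. The wrist picture matched the first press, with a clear gap to the grip.
- **Surroundings:** The pictures show no contact with the bar or clamp, and the tray, cup and jar looked unmoved by eye.

Two checks were less clean:
- **Sideways load:** The fingers rubbed along the lever as it swung, giving a sideways load that reached 7 N on the second press and about 5 N at hand-in.
- **Bar position:** The fitted bar pose left 1–2.5 px of error in the pictures, so I judged the stop by stall and force, not by absolute position.

After hand-in no further state could be read, so I could not check the final one-second hold.

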